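# Zero the runout gauge with its test arbor

## Task

Zero the runout gauge: press the steel test arbor lengthwise down past the sprung jaw until it sits fully home in the gauge's fork clip with the jaw closed over it, and let go of it. Then take the slim stylus from the tool rack, reach its thin shaft through the round opening in the top of the gauge's grey box and hold the recessed button fully down; finish while still gripping the stylus and holding the button down. Leave everything else on the bench where it is.

Things in the scene. Friction and masses are not known exactly. Their poses are not given: they have to be found in the camera images.
- gauge: Runout gauge, fixed, origin on the bench: steel base plate 12 mm thick, x -85 to +85, y -115 to +125 mm. Fork clip on its -y side; on its +y side a grey box (120 mm along x, 100 along y, centre y = +70, top 75 mm above the bench) with a dark readout window flush on its +x half. z up. Position and yaw vary.
- clip_seat (a point): Middle of the arbor's axis when home in the clip: gauge frame (0, -70, 71) mm; arbor along gauge x. Two 8 mm forks at x = +/-42 mm, each a 90-degree V cradling the rod, with a fixed prong on its +y side: inner face 8 mm from the seat axis up to 28 mm above it, then flared to 16 mm at 41 mm above. Between the forks 76 mm is free for the fingers, down to the jaw's shaft 28 mm below the seat.
- jaw (a joint): Sprung jaw, rad: 0 closed, to 0.45 as its two brass noses (x = +/-53 mm) swing to gauge -y about a shaft along x 31 mm below clip_seat. Closed, the noses reach from -y to 1 mm short of the seat axis, 9 mm above it; their inner faces slope up to 12 mm from it at 33 mm above. The rod pushed straight down opens it about 0.1 rad with 4 to 8 N, and the jaw snaps back over the rod.
- arbor: Test arbor: plain steel rod 12 mm in diameter and 140 mm long, with an 8 mm long 6 mm pivot pin at either end (looks only), about 130 g, the same either way round. Origin at its middle on its axis; x along the rod. At the start it lies level in the two wooden V blocks of its rest, axis 35 mm above the bench.
- rest: Wooden rest of the arbor, fixed: base 150 x 60 x 10 mm, V blocks 12 mm thick at x = +/-55 mm; the middle is free for the fingers down to the base. Origin on the bench under its middle, x along the arbor. Position, yaw and side of the bench vary.
- rack: Dark wood tool rack, fixed: top board 200 x 60 mm, its top 72 mm above the bench, with three 18 mm holes in a row along x at -60, 0 and +60 mm, each with a tool standing upright in it, handle up. Origin on the bench under its middle. Position, yaw, side of the bench and which tool stands in which hole vary.
- stylus: The stylus, slimmest handle and long thin shaft, 70 g. Brass handle 16 mm in diameter (z = 6 to 78 mm), collar 28 mm (z = 0 to 6, resting on the rack), boss 16 mm (z = -6 to 0, in the rack's hole), shaft 6 mm in diameter down to the tip at z = -55 mm. Origin on its axis at the collar's underside, z up towards the handle's end.
- stylus_tip (a point): Tip of the stylus shaft, on the axis 55 mm below the collar's underside.
- aperture (a point): Centre of the 14 mm round opening in the top cover (5 mm thick) of the gauge's box, on its upper surface 75 mm above the bench; gauge frame (-20, 70, 75) mm. z up. The top of the white recessed button (20 mm wide, so it lies under the whole opening) is 28 mm below this point when up and 33 mm below it when fully down.
- zero_button (a joint): Recessed spring button, m: 0 up, 0.005 fully down. It takes 2 N to start and 4.5 N to bottom; springs up when not held.
- punch_plain: Bystander in the rack: punch with a thicker plain brass handle 24 mm in diameter and a 15.6 mm shaft, too thick for the opening. Origin as the stylus. Leave it in the rack.
- punch_ball: Bystander in the rack: punch with a brass handle 22 mm in diameter ending in a 28 mm ball (top 92 mm above the rack) and a 15.6 mm shaft. Origin as the stylus. Leave it in the rack.
- loupe: Bystander: aluminium eye loupe, 40 mm wide, 34 mm high. Origin under its middle.
- wheel: Bystander: brass clock wheel, 52 mm wide, lying flat with its 30 mm arbor up. Origin under its middle.
- jar: Bystander: small glass jar with a steel lid, 48 mm wide, 55 mm high. Origin under its middle.
- oil_cup: Bystander: amber glass oil cup, 44 mm wide, 28 mm high. Origin under its middle.
- screwdriver: Bystander: screwdriver with a black handle, 150 mm long, lying on the bench. x from handle to tip.
- movement: Bystander: brass clock plate 70 x 100 mm lying on the bench with four steel pillars, 55 mm high. Origin under its middle.

How it is judged:
By the outcome, as a careful person would: the job done as asked, in the order asked, and still so for the second after the job is handed in, while the arm keeps its last pose, push and grip.
It also fails if it takes over 67 s, if anything falls off the work surface, if the arm or the gripper's body presses on something with over 40 N, if the wrist force passes 120 N, or if a joint passes its speed limit or range.

## Robot

A 6-joint arm with a two-finger parallel gripper is mounted at the origin on the work surface. World frame = base frame: x ahead of the robot, y to its left, z up, the work surface at z = 0. Lengths are in m, angles in degrees, forces in N, time in s.
With the tool pointing down it reaches from about 0.4 to 0.825 m from the base axis. Payload 7 kg.
Tool frame: the origin (TCP) lies midway between the tips of the shut fingers; the grasp point (between the pads) lies 19 mm behind it; z points along the fingers, y is the line along which they close (so a half turn about z gives the same grasp; the last joint's range is limited). The gripper opens to 88 mm and grips with 3 to 60 N. Pads are 19 mm wide; open, the fingers measure 130 mm over their backs; the gripper's body (78 mm by 193 mm) begins 47 mm behind the grasp point.
Start: joints at [-52.649, 20.546, 0.682, 0, -70.136, -16.507], TCP at [0.24, -0.631, 0.227] pointing down, gripper open.
Joint ranges: [-176.03, 176.03], [-82.01, 121.73], [-58.28, 71.71], [-173.87, 95.51], [-174.79, -0.11], [-173.66, 173.66]. Speed limits (degrees/s): [136.94, 136.94, 172.46, 180, 180, 180].

## Interface

Orientations are given as [roll, pitch, yaw] about the fixed x, y, z axes, in that order (R = Rz(yaw) Ry(pitch) Rx(roll)).
In Python, from plant import r gives the robot as it stands.
- The arm moves only by the tool carry_out, never from a script. Its argument "deltas" is a list of rows, each a list of 3 entries, a list of its own where there are three numbers: the opening, from 0 (shut) to 1 (fully open), then the shift along the tool's x, y, z in mm, then the turn, a rotation vector about the tool's x, y, z in rad. In form: [[gripper, [tx, ty, tz], [rx, ry, rz]], ...]. A call has 1 to 12 rows; each row is the pose to reach, as a shift and turn from the pose commanded when the call began, along the tool's axes at that moment; what a row does not reach only later rows make up. A row lasts 1/10 s, in which the tool goes at most 50 mm and 8.59 degrees, less where a joint would pass 70% of its speed; a pose out of reach is approached as far as the arm can. A call with a gripper value outside its range is refused whole. The fingers move at their own pace and stop on an object; "squeeze" is the grip in N (left out, the last holds). Time passes only in rows, so rows that repeat a pose let the fingers close. It gives the time, the measured TCP pose, the force, the opening and the grip force at its end, in the units of the state.
- r.get_state(): the state, without advancing time (a new reading comes with each control period).
- r.capture(name): name is "side" or "top" or "wrist"; returns (picture, depth): 400x640x3 uint8, red, green, blue; 400x640 float32, m along the optical axis (not along the pixel's ray), 0 where there is no reading.
- r.get_calibration(name): a dict with "fov_y" (degrees; the focal length in pixels is half the picture's height over the tangent of half this angle, whatever the lens; pixels are square), "cx", "cy" (the principal point, pixels), "view" (4x4, takes a point from world to camera coordinates). Camera axes: x right, y down, z forward; pixel columns grow to the right and rows downward; lengths in m; the calibration is good to about 2 mm. A picture is of the moment at which its call begins: read the wrist's pose just before it. get_calibration takes no time and is no camera call; for the wrist camera it gives the pose at the moment of the call.
- r.close_job(): hands the job in; it is judged then, once.
The state is a dict: "time_s": time; "joints": joint angles; "qd": joint speeds; "joint_torque": joint torques, N m; "tcp_pos": TCP position; "eef_rot": TCP orientation; "contact_force": force on the tool from outside, world axes, zero at the start; "moment": the same for the moment, N m; "gripper_width": finger opening in m; "gripper_force": force on a finger pad.
Only numpy, scipy, OpenCV 4.12 (cv2) and the standard library are available. Lean on these libraries where they do the work, as an engineer would, in place of code of your own. Each camera call takes 0.05 s, during which the arm holds its last target. There are 200 camera calls.

## Working session

There is one attempt and no reset: what is moved stays moved. The work goes in short steps, Python scripts to look and compute and a tool call to move; the robot and the scene stay as the last step left them, time stands still between calls to the robot, and variables do not carry over. Pictures are saved under pics/ and viewed, at most 10 in all, crops included, and the job is handed in when it is done.

Besides the shell and the picture viewer there is one more tool, called as name([rows], argument=value, ...), one row to a line, values as JSON. carry_out: Moves the arm, as the interface text tells. Its arguments: {"type":"object","properties":{"deltas":{"type":"array"},"squeeze":{"type":"number"}},"required":["deltas"]}

```bash
ls; mkdir -p pics; python3 - <<'E'
from plant import r
import cv2,numpy as np
for n in("top","side"):
    p,d=r.capture(n); cv2.imwrite(f"pics/{n}0.png",p[:,:,::-1]); np.savez(f"{n}0.npz",p=p,d=d)
    c=r.get_calibration(n);print(n,c["fov_y"],c["cx"],c["cy"]);print(np.round(c["view"],4))
print(r.get_state())
E
```

```text
pics
top 43.14956437409587 317.9116266855911 201.34390002242043
[[-0.0087 -0.9999 -0.0146  0.0161]
 [-0.9932  0.0103 -0.1157  0.5511]
 [ 0.1158  0.0135 -0.9932  1.1808]
 [ 0.      0.      0.      1.    ]]
side 43.522838268168115 317.7973155406668 206.74935446894364
[[-0.7413 -0.6709 -0.0188  0.385 ]
 [-0.3204  0.3783 -0.8685  0.231 ]
 [ 0.5898 -0.6378 -0.4954  0.9717]
 [ 0.      0.      0.      1.    ]]
{'time_s': 0.1, 'joints': array([-5.26500951e+01,  2.05866825e+01,  6.38828990e-01, -1.84375606e-02,
       -7.01360200e+01, -1.65079349e+01]), 'qd': array([ 0.12587957, -0.07372708,  0.10233123,  0.0489098 ,  0.08623995,
        0.01993634]), 'joint_torque': array([-1.19376113e-03, -5.84163737e+01,  2.93750149e+01,  7.01544687e+00,
        1.01350847e-02, -7.50927461e-05]), 'tcp_pos': array([ 0.23999031, -0.6304215 ,  0.22572002]), 'eef_rot': array([ 1.79914658e+02, -7.21579763e-03, -1.59164302e+02]), 'contact_force': array([0.08814082, 0.04516105, 0.32843594]), 'moment': array([-0.04326745,  0.03130842,  0.0139433 ]), 'gripper_force': 0.0, 'gripper_width': 0.08782054575559865}
```

View pics/top0.png

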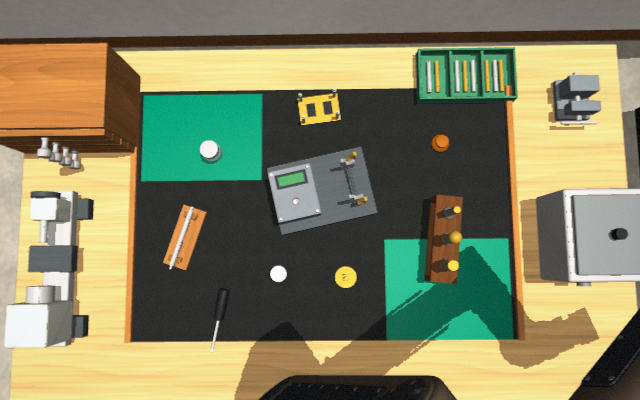

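View pics/side0.png

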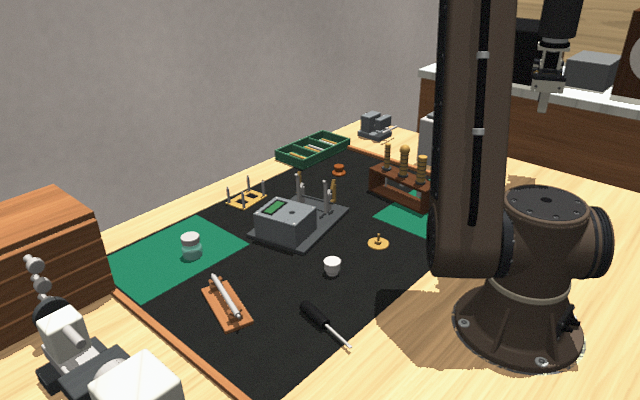

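```bash
cat > h.py <<'E'
import numpy as np,cv2
from plant import r
def cloud(d,c):
    h,w=d.shape; f=h/2/np.tan(np.radians(c["fov_y"]/2))
    v,u=np.mgrid[:h,:w]; P=np.stack([(u-c["cx"])/f*d,(v-c["cy"])/f*d,d],-1)
    V=np.array(c["view"]); W=(P-V[:3,3])@V[:3,:3]; W[d==0]=np.nan; return W
def ray(uv,z,c,h=400):
    f=h/2/np.tan(np.radians(c["fov_y"]/2)); V=np.array(c["view"]);o=-V[:3,:3].T@V[:3,3]
    uv=np.atleast_2d(uv).astype(float); D=np.c_[(uv[:,0]-c["cx"])/f,(uv[:,1]-c["cy"])/f,np.ones(len(uv))]@V[:3,:3]
    return o+D*((z-o[2])/D[:,2])[:,None]
def rect(P):  # P Nx2 m -> centre, sizes mm, yaw of long side
    (c,s,a)=cv2.minAreaRect((P*1000).astype(np.float32)); 
    if s[1]>s[0]: s=s[::-1];a+=90
    return np.round(c,1),np.round(s,1),round((a+90)%180-90,2)
E
python3 - <<'E'
from h import *
D=np.load("top0.npz");p,d=D["p"],D["d"];c=r.get_calibration("top");W=cloud(d,c)
hsv=cv2.cvtColor(p,cv2.COLOR_RGB2HSV)
def reg(u0,u1,v0,v1,z0,z1,name):
    m=np.zeros(d.shape,bool);m[v0:v1,u0:u1]=1
    m&=(W[...,2]>z0)&(W[...,2]<z1)
    m=cv2.morphologyEx(m.astype(np.uint8),cv2.MORPH_OPEN,np.ones((2,2)))
    n,l,s,_=cv2.connectedComponentsWithStats(m)
    k=1+np.argmax(s[1:,4]);q=W[l==k]
    print(name,s[k,4],"z",np.round(np.median(q[:,2]),4),rect(q[:,:2]))
print("bench z",np.nanmedian(W[300:330,150:200,2]))
reg(255,335,140,240,.065,.085,"boxtop")
reg(255,390,140,240,.007,.02,"plate")
reg(150,215,195,280,.03,.05,"arbor")
reg(150,215,195,280,.006,.016,"restbase")
reg(415,470,185,295,.06,.08,"racktop")
for z in range(3):pass
m=np.zeros(d.shape,bool);m[185:295,415:475]=1;m&=W[...,2]>.1
n,l,s,ce=cv2.connectedComponentsWithStats(m.astype(np.uint8))
for k in range(1,n):
    q=W[l==k]; print(s[k],ce[k],"top",np.nanmax(q[:,2]),np.round(np.nanmean(q[q[:,2]>np.nanmax(q[:,2])-.006],0),4),rect(q[:,:2]))
big=cv2.resize(p[140:295,160:480][:, :],None,fx=2.5,fy=2.5,interpolation=cv2.INTER_CUBIC)
cv2.imwrite("pics/crop0.png",big[:,:,::-1])
E
```

```text
bench z 0.00036457538647595065
boxtop 2187 z nan (array([579. ,  65.2]), array([124.3,  73.4]), 1.24)
plate 3887 z nan (array([577.2,  -1.7]), array([240.1, 166. ]), -76.85)
arbor 377 z nan (array([466.2, 341.1]), array([156.5,  31.7]), -18.98)
restbase 667 z nan (array([462.9, 322.9]), array([149.8,  31.5]), -18.01)
racktop 1880 z nan (array([ 458.7, -292.9]), array([211.4,  79.1]), -6.8)
[448 206  12  10  84] [453.52380952 210.4047619 ] top 0.15492361196214102 [ 0.5171 -0.288   0.151 ] (array([ 517.1, -287.4]), array([15.7, 14.6]), -35.0)
[444 231  18  13 175] [453.         237.38285714] top 0.16663869380783985 [ 0.4566 -0.2814  0.1628] (array([ 457.5, -281.8]), array([26.4, 25.8]), 86.56)
[442 260  16  11 152] [449.75       265.09868421] top 0.153967481191097 [ 0.3979 -0.2751  0.15  ] (array([ 398.4, -274.4]), array([22.8, 21.9]), -86.88)
```

View pics/crop0.png

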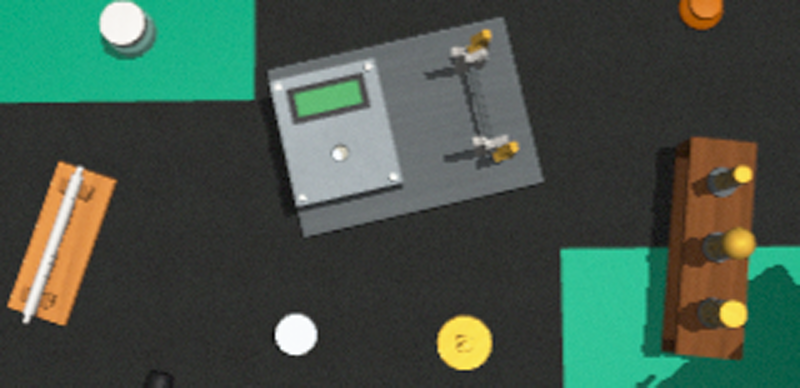

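```bash
cat >> h.py <<'E'
from scipy.spatial.transform import Rotation as R
def pose():
    s=r.get_state(); return np.array(s["tcp_pos"]),R.from_euler("xyz",s["eef_rot"],degrees=True)
def delta(p,yaw):  # tool pointing down at p with tool x at yaw (half turn: nearest)
    p0,R0=pose(); best=None
    for y in(yaw,yaw+180):
        q=(R0.inv()*R.from_euler("xyz",[180,0,y],degrees=True)).as_rotvec()
        if best is None or np.linalg.norm(q)<np.linalg.norm(best): best=q
    return np.round(R0.inv().apply(np.array(p)-p0)*1000,1),np.round(best,4)
E
python3 - <<'E'
from h import *
D=np.load("top0.npz");p,d=D["p"],D["d"];c=r.get_calibration("top")
hsv=cv2.cvtColor(p,cv2.COLOR_RGB2HSV)
m=((hsv[...,1]<50)&(hsv[...,2]>110)).astype(np.uint8);m[:195]=0;m[285:]=0;m[:,:155]=0;m[:,215:]=0
v,u=np.nonzero(m);print(len(u),u.min(),u.max(),v.min(),v.max())
q=ray(np.c_[u,v],.037,c);print("arbor",rect(q[:,:2]))
print("aperture",ray([[296,201.2]],.075,c))
cw=r.get_calibration("wrist");V=np.array(cw["view"]);p0,R0=pose()
o=-V[:3,:3].T@V[:3,3];print(cw["fov_y"],cw["cx"],cw["cy"],"cam in tool",R0.inv().apply(o-p0),"\n",np.round(V[:3,:3]@R0.as_matrix(),3))
print(R0.as_euler("xyz",degrees=True), delta([.465,.325,.25],-18.5))
E
```

```text
284 169 193 206 268
arbor (array([468.9, 337.2]), array([155.5,  11.1]), -18.71)
aperture [[0.54712243 0.06093406 0.075     ]]
65.1031565111651 317.8664423819438 198.29011712724417 cam in tool [ 0.07831019 -0.00041417 -0.15667614] 
 [[-0.     1.     0.   ]
 [-0.958 -0.    -0.286]
 [-0.286 -0.     0.958]]
[ 1.79914658e+02 -7.21579763e-03 -1.59164302e+02] (array([-550.1,  812.9,  -23.1]), array([ 1.400e-03, -6.000e-04,  6.865e-01]))
```

```bash
python3 - <<'E'
from h import *
print(delta([.56,-.15,.25],-180))
E
```

```text
(array([-470. ,  335.2,  -23.8]), array([ 0.0015, -0.0004,  0.3637]))
```

carry_out([
  [1, [-38, 27, -10], [0, 0, 0]],
  [1, [-77, 54, -20], [0, 0, 0.05]],
  [1, [-116, 82, -24], [0, 0, 0.1]],
  [1, [-155, 110, -24], [0, 0, 0.15]],
  [1, [-195, 138, -24], [0, 0, 0.2]],
  [1, [-235, 167, -24], [0, 0, 0.25]],
  [1, [-275, 196, -24], [0, 0, 0.3]],
  [1, [-315, 224, -24], [0, 0, 0.36]],
  [1, [-355, 253, -24], [0, 0, 0.364]],
  [1, [-395, 281, -24], [0, 0, 0.364]],
  [1, [-433, 309, -24], [0, 0, 0.364]],
  [1, [-470, 335, -24], [0, 0, 0.364]],
])

```text
time_s: 1.3
tcp_pos: [0.5608, -0.1484, 0.2504]
eef_rot: [180.0, -0.0, -180.0]
contact_force: [0.8, -0.5, 0.9]
gripper_width: 0.0873
gripper_force: 0.0
```

```bash
python3 - <<'E'
from h import *
print(r.get_state()["time_s"],delta([.469,.337,.16],-18.7))
# view gauge: camera above gauge?
p,d=r.capture("wrist");cv2.imwrite("pics/w1.png",p[:,:,::-1])
E
```

```text
1.3 (array([ 91.6, 485.4,  90.5]), array([ 1.000e-04, -3.000e-04,  3.266e-01]))
```

carry_out([
  [1, [8, 45, 0], [0, 0, 0]],
  [1, [16, 90, 0], [0, 0, 0.05]],
  [1, [25, 135, 0], [0, 0, 0.1]],
  [1, [34, 180, 0], [0, 0, 0.15]],
  [1, [42, 225, 0], [0, 0, 0.2]],
  [1, [51, 270, 0], [0, 0, 0.25]],
  [1, [60, 315, 0], [0, 0, 0.3]],
  [1, [68, 360, 10], [0, 0, 0.327]],
  [1, [76, 405, 30], [0, 0, 0.327]],
  [1, [84, 445, 60], [0, 0, 0.327]],
  [1, [91, 485, 85], [0, 0, 0.327]],
  [1, [92, 485, 90], [0, 0, 0.327]],
])

```text
time_s: 2.55
tcp_pos: [0.4663, 0.3371, 0.1567]
eef_rot: [-179.8, -0.1, 161.4]
contact_force: [-0.7, -1.1, -0.4]
gripper_width: 0.0879
gripper_force: 0.0
```

```bash
python3 - <<'E'
from h import *
c=r.get_calibration("wrist");print(pose()[0])
p,d=r.capture("wrist");cv2.imwrite("pics/w2.png",p[:,:,::-1])
W=cloud(d,c)
hsv=cv2.cvtColor(p,cv2.COLOR_RGB2HSV)
m=((hsv[...,1]<40)&(hsv[...,2]>90)&(abs(W[...,2]-.036)<.012)).astype(np.uint8)
n,l,s,ce=cv2.connectedComponentsWithStats(m)
for k in range(1,n):
    if s[k,4]>200:
        v,u=np.nonzero(l==k);print(s[k],"ray",rect(ray(np.c_[u,v],.036,c)[:,:2]),"cloud",rect(W[l==k][:,:2]),np.nanmax(W[l==k][:,2]))
m=(abs(W[...,2]-.010)<.004)&(hsv[...,1]>80)
v,u=np.nonzero(cv2.morphologyEx(m.astype(np.uint8),cv2.MORPH_OPEN,np.ones((5,5))))
print("base",rect(ray(np.c_[u,v],.010,c)[:,:2]))
E
```

```text
[0.46627017 0.33712596 0.15668881]
[ 597   83   28  140 1913] ray (array([516.1, 592.7]), array([133.6,  15.1]), 0.02) cloud (array([513.2, 588.7]), array([126.6,   3.8]), -0.16) 0.047997885823849826
[ 312  107   13  164 1824] ray (array([467.1, 335.3]), array([155.2,  11.6]), -18.27) cloud (array([467. , 335.2]), array([155. ,  11.9]), -18.26) 0.041616593016057246
[ 573  157   32   53 1285] ray (array([534.9, 571.7]), array([44.5, 25.6]), -1.0) cloud (array([538.9, 577.7]), array([46.3, 26.9]), -0.05) 0.030515055024268864
[  31  163   44   40 1354] ray (array([379.4, 108.8]), array([39.1, 36.7]), 71.5) cloud (array([379.2, 104.8]), array([38.6, 37.7]), -83.69) 0.03478338843845202
base (array([449.3, 411.4]), array([247.2, 191.9]), -18.38)
```

View pics/w2.png

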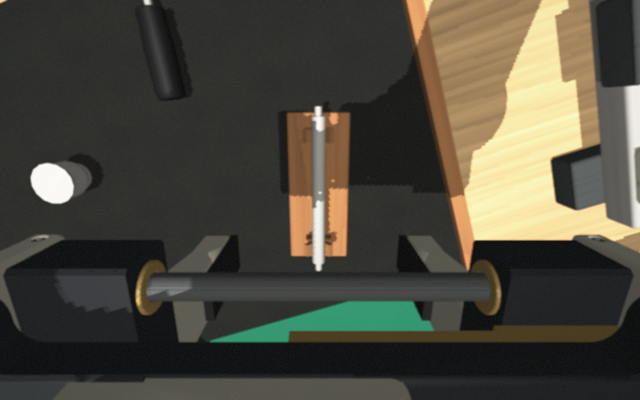

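```bash
python3 - <<'E'
from h import *
print(delta([.4672,.3355,.017],-18.3))
E
```

```text
(array([ -1. ,   1.1, 140.1]), array([-0.0049, -0.0022, -0.0052]))
```

carry_out([
  [1, [-1, 1, 40], [0, 0, -0.005]],
  [1, [-1, 1, 80], [0, 0, -0.005]],
  [1, [-1, 1, 100], [0, 0, -0.005]],
  [1, [-1, 1, 120], [0, 0, -0.005]],
  [1, [-1, 1, 120], [0, 0, -0.005]],
  [1, [-1, 1, 120], [0, 0, -0.005]],
])

```text
time_s: 3.2
tcp_pos: [0.47, 0.3348, 0.0412]
eef_rot: [-180.0, 0.0, 161.5]
contact_force: [0.6, 0.5, -0.5]
gripper_width: 0.0877
gripper_force: 0.0
```

```bash
python3 - <<'E'
from h import *
print(delta([.4672,.3355,.017],-18.3))
E
```

```text
(array([ 2.9, -0.2, 24.2]), array([-0.0002,  0.0002, -0.0032]))
```

carry_out([
  [1, [3, 0, 12], [0, 0, -0.003]],
  [1, [3, 0, 24], [0, 0, -0.003]],
  [1, [3, 0, 24], [0, 0, -0.003]],
  [0, [3, 0, 24], [0, 0, -0.003]],
  [0, [3, 0, 24], [0, 0, -0.003]],
  [0, [3, 0, 24], [0, 0, -0.003]],
  [0, [3, 0, 24], [0, 0, -0.003]],
  [0, [3, 0, 24], [0, 0, -0.003]],
  [0, [3, 0, 24], [0, 0, -0.003]],
  [0, [3, 0, 24], [0, 0, -0.003]],
], squeeze=45)

```text
time_s: 4.2
tcp_pos: [0.4667, 0.3361, 0.0166]
eef_rot: [180.0, 0.0, 161.7]
contact_force: [0.5, -0.2, 0.3]
gripper_width: 0.037
gripper_force: 0.0
```

carry_out([
  [0, [0, 0, 0], [0, 0, 0]],
  [0, [0, 0, 0], [0, 0, 0]],
  [0, [0, 0, 0], [0, 0, 0]],
  [0, [0, 0, 0], [0, 0, 0]],
  [0, [0, 0, 0], [0, 0, 0]],
  [0, [0, 0, 0], [0, 0, 0]],
])

```text
time_s: 4.8
tcp_pos: [0.4671, 0.3368, 0.0168]
eef_rot: [179.9, 0.0, 161.7]
contact_force: [1.7, 3.0, -0.1]
gripper_width: 0.0107
gripper_force: 45.0
```

carry_out([
  [0, [0, 0, -10], [0, 0, 0]],
  [0, [0, 0, -40], [0, 0, 0]],
  [0, [0, 0, -90], [0, 0, 0]],
  [0, [0, 0, -140], [0, 0, 0]],
  [0, [0, 0, -190], [0, 0, 0]],
  [0, [0, 0, -230], [0, 0, 0]],
  [0, [0, 0, -230], [0, 0, 0]],
  [0, [0, 0, -230], [0, 0, 0]],
])

```text
time_s: 5.6
tcp_pos: [0.4663, 0.3356, 0.2477]
eef_rot: [179.9, -0.0, 161.7]
contact_force: [-0.7, 0.7, -1.6]
gripper_width: 0.0106
gripper_force: 45.0
```

```bash
python3 - <<'E'
from h import *
s=r.get_state();print(s["gripper_width"],s["joints"],s["contact_force"],s["moment"])
print(delta([.56,-.03,.25],13.15))
E
```

```text
0.010619755942811532 [ 5.52279164e+01  1.03297834e+01 -1.04989760e+01 -3.37292023e-02
 -6.91021962e+01 -1.63529776e+02] [-0.68944903  0.66105866 -1.58769557] [-0.0271759   0.0554246  -0.01216727]
(array([-203.9, -317.6,   -2.8]), array([ 1.300e-03,  2.000e-04, -5.491e-01]))
```

carry_out([
  [0, [-20, -32, 0], [0, 0, -0.05]],
  [0, [-45, -70, -1], [0, 0, -0.12]],
  [0, [-70, -109, -2], [0, 0, -0.2]],
  [0, [-96, -149, -3], [0, 0, -0.28]],
  [0, [-122, -190, -3], [0, 0, -0.36]],
  [0, [-148, -230, -3], [0, 0, -0.44]],
  [0, [-172, -268, -3], [0, 0, -0.5]],
  [0, [-192, -299, -3], [0, 0, -0.54]],
  [0, [-204, -318, -3], [0, 0, -0.549]],
  [0, [-204, -318, -3], [0, 0, -0.549]],
  [0, [-204, -318, -3], [0, 0, -0.549]],
  [0, [-204, -318, -3], [0, 0, -0.549]],
])

```text
time_s: 6.8
tcp_pos: [0.5598, -0.0295, 0.2486]
eef_rot: [180.0, -0.1, -166.8]
contact_force: [-0.3, 0.0, -1.5]
gripper_width: 0.011
gripper_force: 45.0
```

```bash
python3 - <<'E'
from h import *
c=r.get_calibration("wrist");print(pose()[0],pose()[1].as_euler("xyz",degrees=True))
p,d=r.capture("wrist");cv2.imwrite("pics/w3.png",p[:,:,::-1]);np.savez("w3.npz",p=p,d=d,V=c["view"])
W=cloud(d,c)
for n,z in(("box",.075),("plate",.012)):
    m=(abs(W[...,2]-z)<.004)
    m=cv2.morphologyEx(m.astype(np.uint8),cv2.MORPH_OPEN,np.ones((3,3)))
    k,l,s,ce=cv2.connectedComponentsWithStats(m)
    i=1+np.argmax(s[1:,4]);v,u=np.nonzero(l==i);q=W[l==i]
    print(n,s[i],"ray",rect(ray(np.c_[u,v],z,c)[:,:2]),"cloud",rect(q[:,:2]),np.median(q[:,2]))
E
```

```text
[ 0.55983179 -0.02950283  0.2485761 ] [ 1.79986762e+02 -1.19554715e-01 -1.66832725e+02]
box [ 352  150   99   90 7939] ray (array([557.5,  61. ]), array([101.6, 100. ]), 12.45) cloud (array([558. ,  61.9]), array([102.2, 100.6]), 12.44) 0.07359828781914195
plate [ 242  122   64  118 5454] ray (array([591.3, -80.3]), array([155.1,  78.1]), 13.09) cloud (array([592. , -80.5]), array([156.4,  78.7]), 13.08) 0.010514513079954995
```

View pics/w3.png

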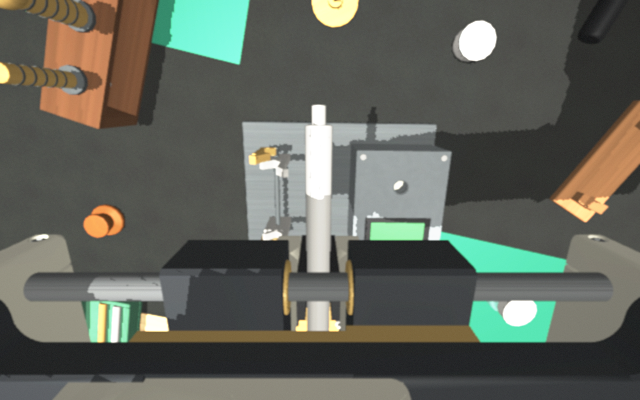

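```bash
python3 - <<'E'
from h import *
D=np.load("w3.npz");p,d=D["p"],D["d"];c=r.get_calibration("wrist");c=dict(c);c["view"]=D["V"]
W=cloud(d,c);hsv=cv2.cvtColor(p,cv2.COLOR_RGB2HSV)
# aperture: bright button blob / hole inside box
sub=p[170:202,384:416].mean(-1);m=(sub>140).astype(np.uint8);k,l,s,ce=cv2.connectedComponentsWithStats(m)
print(s[1:],ce[1:]+[384,170]); 
zz=W[170:202,384:416,2];h=zz<.068;v,u=np.nonzero(h);print("hole px",len(u),u.mean()+384,v.mean()+170,u.min()+384,u.max()+384,v.min()+170,v.max()+170)
uv=[(u.min()+u.max())/2+384,(v.min()+v.max())/2+170]
print("ap",ray([uv],.075,c))
# screws
# edges of box top, plate via lines on masks
def edges(mask,z,name):
    m=cv2.morphologyEx(mask.astype(np.uint8),cv2.MORPH_OPEN,np.ones((3,3)))
    k,l,s,_=cv2.connectedComponentsWithStats(m);i=1+np.argmax(s[1:,4]);m=l==i
    x,y,w,h=s[i,:4]
    L=[(min(np.nonzero(m[vv])[0])-.5,vv) for vv in range(y+8,y+h-20)]
    Rr=[(max(np.nonzero(m[vv])[0])+.5,vv) for vv in range(y+8,y+h-20)]
    T=[(uu,min(np.nonzero(m[:,uu])[0])-.5) for uu in range(x+8,x+w-8)]
    for nm,e in(("L",L),("R",Rr),("T",T)):
        q=ray(e,z,c)[:,:2]*1000;vx,vy,x0,y0=cv2.fitLine(q.astype(np.float32),cv2.DIST_HUBER,0,.01,.01).ravel()
        t=np.radians(13.1);g=np.array([[np.cos(t),np.sin(t)],[-np.sin(t),np.cos(t)]])@[x0,y0]
        print(name,nm,"ang",round(np.degrees(np.arctan(vy/vx)),2),"pt",np.round([x0,y0],1),"in gauge-axes",np.round(g,1))
edges(abs(W[...,2]-.0745)<.005,.075,"box")
edges(abs(W[...,2]-.0115)<.005,.012,"plate")
# forks/prongs points in w3 & top: 
t=np.radians(13.1);Rg=np.array([[np.cos(t),np.sin(t)],[-np.sin(t),np.cos(t)]])
E2=np.load("top0.npz");ct=r.get_calibration("top");Wt=cloud(E2["d"],ct)
for nm,X in(("top",Wt),("w3",W)):
    G=X[...,:2]@Rg.T*1000; 
    o=Rg@[578.3,-6.6]; a=G-o
    for sg in(-1,1):
        mm=(abs(a[...,0]-sg*42)<9)&(abs(a[...,1]+60)<25)&(X[...,2]>.09)&(X[...,2]<.13)
        if mm.sum(): print(nm,sg,mm.sum(),"gauge xy",np.round(np.median(a[mm],0),1),np.round(a[mm].min(0),1),np.round(a[mm].max(0),1),"z",X[mm][:,2].max())
E
```

```text
[[  0   0  32  32 927]] [[399.1995685  185.14131607]]
hole px 109 399.2844036697248 186.63302752293578 394 405 181 192
ap [[0.54624669 0.05799953 0.075     ]]
box L ang 12.14 pt [558.8  10.1] in gauge-axes [ 546.6 -116.8]
box R ang 12.3 pt [537.3 107.7] in gauge-axes [547.7 -16.8]
box T ang -77.19 pt [507.7  50.9] in gauge-axes [506.  -65.5]
plate L ang 12.42 pt [ 589.  -120.1] in gauge-axes [ 546.5 -250.4]
plate R ang 12.47 pt [559.8 -47.5] in gauge-axes [ 534.4 -173.1]
plate T ang -76.84 pt [512.  -84.2] in gauge-axes [ 479.6 -198. ]
top -1 38 gauge xy [-41.2 -56.4] [-50.9 -83.8] [-34.1 -45.5] z 0.11123267821151966
top 1 23 gauge xy [ 45.5 -52.7] [ 42.1 -58.4] [ 50.4 -46.9] z 0.11258665215336122
w3 -1 177 gauge xy [-42.4 -57.1] [-50.9 -85. ] [-34.6 -48.4] z 0.11112890387224833
```

```bash
python3 - <<'E'
from h import *
print(delta([.5962,-.0736,.112],12.7))
E
```

```text
(array([-25.3, -51.5, 136.9]), array([ 0.0002, -0.0014,  0.0088]))
```

carry_out([
  [0, [-12, -25, 0], [0, 0, 0]],
  [0, [-25, -50, 20], [0, 0, 0.009]],
  [0, [-25, -51, 60], [0, 0, 0.009]],
  [0, [-25, -51, 100], [0, 0, 0.009]],
  [0, [-25, -51, 125], [0, 0, 0.009]],
  [0, [-25, -51, 133], [0, 0, 0.009]],
  [0, [-25, -51, 133], [0, 0, 0.009]],
  [0, [-25, -51, 133], [0, 0, 0.009]],
  [0, [-25, -51, 133], [0, 0, 0.009]],
])

```text
time_s: 7.75
tcp_pos: [0.5978, -0.0734, 0.1185]
eef_rot: [-180.0, 0.2, -167.3]
contact_force: [0.8, -0.1, -1.1]
gripper_width: 0.0106
gripper_force: 45.0
```

```bash
python3 - <<'E'
from h import *
print(delta([.5962,-.0736,.0528],12.7),pose()[0])
p,d=r.capture("wrist");c=r.get_calibration("wrist")
W=cloud(d,c)
t=np.radians(12.7);Rg=np.array([[np.cos(t),np.sin(t)],[-np.sin(t),np.cos(t)]])
a=(W[...,:2]*1000-[580.8,-5.3])@Rg.T
mm=(abs(a[...,0]+42)<9)&(abs(a[...,1]+55)<12)&(W[...,2]>.08)&(W[...,2]<.116)
for z in np.arange(.08,.116,.006):
    k=mm&(abs(W[...,2]-z)<.003)
    if k.sum(): print(z,k.sum(),np.round(a[k].min(0),1),np.round(np.median(a[k],0),1),np.round(a[k].max(0),1))
cv2.imwrite("pics/w4.png",cv2.resize(p[60:300,160:480],None,fx=2.4,fy=2.4)[:,:,::-1])
E
```

```text
(array([ 1.8,  0.2, 65.7]), array([-0.0004,  0.0031, -0.0002])) [ 0.59776421 -0.07341507  0.11849941]
0.08 13 [-45.3 -61.3] [-45.1 -59.6] [-37.5 -55.1]
0.08600000000000001 12 [-45.4 -60.9] [-45.2 -58.8] [-45.  -55.5]
0.09200000000000001 33 [-45.4 -61.2] [-45.1 -60.6] [-37.5 -55.5]
0.09800000000000002 78 [-45.4 -61. ] [-42.8 -59.8] [-37.4 -54.3]
0.10400000000000002 129 [-45.4 -59.4] [-41.8 -56.8] [-37.2 -49.3]
0.11000000000000003 176 [-45.3 -55.9] [-41.7 -52.4] [-37.1 -49. ]
```

View pics/w4.png

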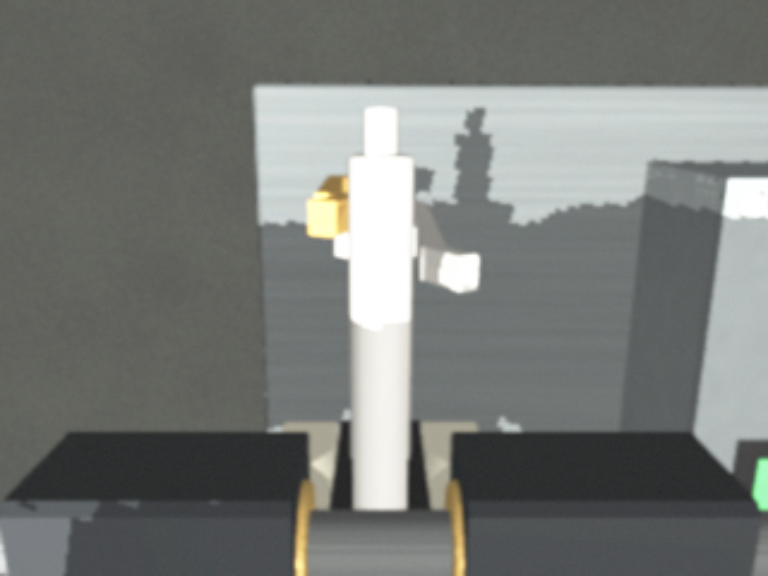

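carry_out([
  [0, [1, 1, 15], [0, 0.003, 0]],
  [0, [1, 1, 30], [0, 0.003, 0]],
  [0, [1, 1, 42], [0, 0.003, 0]],
  [0, [1, 1, 42], [0, 0.003, 0]],
  [0, [1, 1, 42], [0, 0.003, 0]],
])

```text
time_s: 8.3
tcp_pos: [0.5946, -0.0725, 0.0735]
eef_rot: [179.9, -0.3, -167.4]
contact_force: [-1.7, 3.7, -1.4]
gripper_width: 0.0108
gripper_force: 45.0
```

carry_out([
  [0, [0, 0, 5], [0, 0, 0]],
  [0, [0, 0, 10], [0, 0, 0]],
  [0, [0, 0, 15], [0, 0, 0]],
  [0, [0, 0, 19], [0, 0, 0]],
  [0, [0, 0, 21], [0, 0, 0]],
  [0, [0, 0, 21], [0, 0, 0]],
  [0, [0, 0, 21], [0, 0, 0]],
])

```text
time_s: 9.0
tcp_pos: [0.596, -0.073, 0.0541]
eef_rot: [-180.0, -0.1, -167.3]
contact_force: [0.8, 3.1, 2.9]
gripper_width: 0.0106
gripper_force: 44.9
```

```bash
python3 - <<'E'
from h import *
print(delta([.5969,-.0728,.0528],12.7),r.get_state()["contact_force"],r.get_state()["moment"])
E
```

```text
(array([-0.9,  0. ,  1.3]), array([-0.0002, -0.0017, -0.0006])) [0.81872954 3.14247727 2.88383089] [ 1.036144   -0.38480627  0.1326677 ]
```

carry_out([
  [0, [0, 0, 2], [0, 0, 0]],
  [0, [0, 0, 2], [0, 0, 0]],
  [0, [0, 0, 3], [0, 0, 0]],
  [0, [0, 0, 3], [0, 0, 0]],
  [0, [0, 0, 3], [0, 0, 0]],
])

```text
time_s: 9.5
tcp_pos: [0.596, -0.0731, 0.0527]
eef_rot: [-180.0, -0.1, -167.3]
contact_force: [-5.2, 3.7, 18.5]
gripper_width: 0.0108
gripper_force: 44.9
```

carry_out([
  [0, [0, 0, -2], [0, 0, 0]],
  [0.4, [0, 0, -2], [0, 0, 0]],
  [0.4, [0, 0, -2], [0, 0, 0]],
  [0.4, [0, 0, -2], [0, 0, 0]],
  [0.4, [0, 0, -2], [0, 0, 0]],
  [0.4, [0, 0, -2], [0, 0, 0]],
  [0.4, [0, 0, -2], [0, 0, 0]],
])

```text
time_s: 10.2
tcp_pos: [0.5952, -0.0732, 0.0523]
eef_rot: [-180.0, -0.2, -167.4]
contact_force: [-0.2, -0.8, 0.8]
gripper_width: 0.035
gripper_force: 0.0
```

carry_out([
  [0.4, [0, 0, -20], [0, 0, 0]],
  [0.4, [0, 0, -50], [0, 0, 0]],
  [0.4, [0, 0, -100], [0, 0, 0]],
  [0.4, [0, 0, -150], [0, 0, 0]],
  [0.4, [0, 0, -185], [0, 0, 0]],
  [0.4, [0, 0, -190], [0, 0, 0]],
  [0.4, [0, 0, -190], [0, 0, 0]],
  [0.4, [0, 0, -190], [0, 0, 0]],
])

```text
time_s: 11.0
tcp_pos: [0.5951, -0.0729, 0.2412]
eef_rot: [180.0, -0.3, -167.4]
contact_force: [-0.6, -0.7, -1.4]
gripper_width: 0.0345
gripper_force: 0.0
```

```bash
python3 - <<'E'
from h import *
c=r.get_calibration("wrist");p,d=r.capture("wrist")
q,_=r.capture("side")
cv2.imwrite("pics/w5.png",np.hstack([cv2.resize(p[60:300,200:460],(390,360)),cv2.resize(q[150:270,230:370],(410,360),interpolation=cv2.INTER_CUBIC)])[:,:,::-1])
W=cloud(d,c);print(pose()[0])
t=np.radians(12.7);Rg=np.array([[np.cos(t),np.sin(t)],[-np.sin(t),np.cos(t)]])
a=(W[...,:2]*1000-[580.8,-5.3])@Rg.T
mm=(abs(a[...,0])<36)&(abs(a[...,1]+70)<9)&(W[...,2]>.066)&(W[...,2]<.1)
for lo in range(-80,80,10):
    k=(abs(a[...,0]-lo-5)<5)&(abs(a[...,1]+70)<8)&(W[...,2]>.055)&(W[...,2]<.1)
    if k.sum()>5: print(lo,k.sum(),np.round(np.median(a[k][:,1]),1),np.round(np.percentile(W[k][:,2],95),4))
E
```

```text
[ 0.59503123 -0.07299942  0.24071319]
-80 59 -69.3 0.075
-70 110 -69.3 0.0762
-60 142 -71.3 0.0945
-50 142 -69.9 0.0885
-40 120 -69.4 0.0758
-30 103 -69.4 0.0758
-20 104 -69.4 0.0761
-10 100 -69.4 0.0757
0 100 -69.4 0.0761
10 96 -69.4 0.0759
20 99 -69.4 0.076
30 104 -69.4 0.0759
40 124 -70.6 0.0854
50 111 -71.7 0.0931
60 70 -69.5 0.0761
70 33 -69.5 0.0732
```

View pics/w5.png

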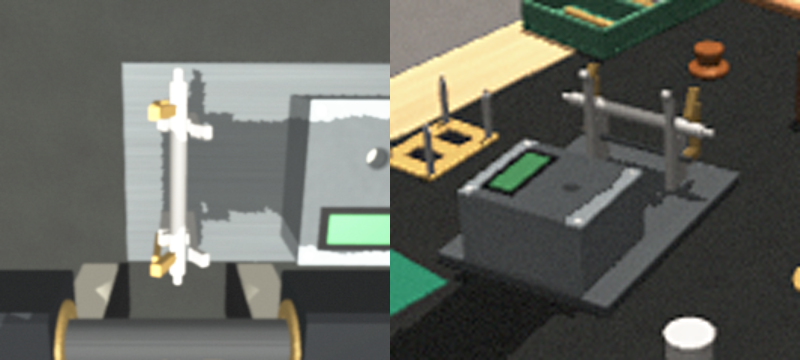

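```bash
python3 - <<'E'
from h import *
print(delta([.517,-.288,.25],-6.5))
E
```

```text
(array([ 123.3, -192.7,   -8.6]), array([-0.0006, -0.006 ,  0.3341]))
```

carry_out([
  [0.6, [15, -25, -4], [0, -0.005, 0.04]],
  [0.6, [37, -60, -8], [0, -0.005, 0.1]],
  [0.6, [62, -98, -8], [0, -0.005, 0.17]],
  [0.6, [87, -136, -8], [0, -0.005, 0.24]],
  [0.6, [110, -172, -8], [0, -0.005, 0.3]],
  [0.6, [123, -193, -8], [0, -0.005, 0.334]],
  [0.6, [123, -193, -8], [0, -0.005, 0.334]],
  [0.6, [123, -193, -8], [0, -0.005, 0.334]],
  [0.6, [123, -193, -8], [0, -0.005, 0.334]],
])

```text
time_s: 12.0
tcp_pos: [0.5182, -0.2876, 0.2501]
eef_rot: [180.0, 0.0, 173.6]
contact_force: [-0.4, -0.1, 0.7]
gripper_width: 0.0523
gripper_force: 0.0
```

```bash
python3 - <<'E'
from h import *
c=r.get_calibration("wrist");p,d=r.capture("wrist");W=cloud(d,c)
cv2.imwrite("pics/w6.png",p[:,:,::-1]);print(pose()[0])
m=(W[...,2]>.14)&(W[...,2]<.175)
n,l,s,ce=cv2.connectedComponentsWithStats(m.astype(np.uint8))
for k in range(1,n):
    if s[k,4]>60:
        q=W[l==k];zt=np.percentile(q[:,2],90);t=l==k
        t&=abs(W[...,2]-.15)<.004
        v,u=np.nonzero(t); print(s[k],np.round(zt,4),rect(ray(np.c_[u,v],.15,c)[:,:2]) if len(u) else "")
m=abs(W[...,2]-.072)<.004
v,u=np.nonzero(cv2.morphologyEx(m.astype(np.uint8),cv2.MORPH_OPEN,np.ones((3,3))));print("rack",rect(ray(np.c_[u,v],.072,c)[:,:2]))
E
```

```text
[ 0.51838343 -0.28738771  0.25038652]
[297  28  31  35 858] 0.1495 (array([ 397.6, -279.1]), array([22.4, 22.4]), 83.54)
[   0   53   78  213 6843] 0.1605 (array([ 472.6, -529.3]), array([164.4,  24.8]), 0.11)
[296 108  35  36 970] 0.1618 (array([ 456.3, -285.3]), array([27.3, 27.3]), -6.45)
[305 187  18  19 274] 0.1492 (array([ 514.9, -291.8]), array([15.1, 14.5]), -6.44)
rack (array([ 479.4, -223.8]), array([627.1, 229.5]), 82.56)
```

View pics/w6.png

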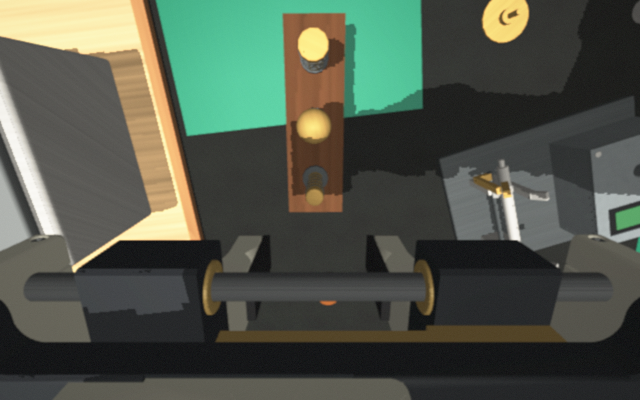

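```bash
python3 - <<'E'
from h import *
print(delta([.5153,-.2912,.106],-6.5))
E
```

```text
(array([  2.8,  -4.1, 144.4]), array([0.0001, 0.0012, 0.0015]))
```

carry_out([
  [0.6, [3, -4, 20], [0, 0, 0]],
  [0.6, [3, -4, 55], [0, 0, 0]],
  [0.6, [3, -4, 90], [0, 0, 0]],
  [0.6, [3, -4, 120], [0, 0, 0]],
  [0.6, [3, -4, 138], [0, 0, 0]],
  [0.6, [3, -4, 143], [0, 0, 0]],
  [0.6, [3, -4, 143], [0, 0, 0]],
  [0.6, [3, -4, 143], [0, 0, 0]],
])

```text
time_s: 12.85
tcp_pos: [0.516, -0.2917, 0.1091]
eef_rot: [-180.0, 0.2, 173.6]
contact_force: [-0.1, -0.3, -0.2]
gripper_width: 0.0526
gripper_force: 0.0
```

carry_out([
  [0, [0, 0, 0], [0, 0, 0]],
  [0, [0, 0, 0], [0, 0, 0]],
  [0, [0, 0, 0], [0, 0, 0]],
  [0, [0, 0, 0], [0, 0, 0]],
  [0, [0, 0, 0], [0, 0, 0]],
  [0, [0, 0, 0], [0, 0, 0]],
  [0, [0, 0, 0], [0, 0, 0]],
  [0, [0, 0, 0], [0, 0, 0]],
  [0, [0, 0, 0], [0, 0, 0]],
], squeeze=50)

```text
time_s: 13.75
tcp_pos: [0.5151, -0.2918, 0.1079]
eef_rot: [-180.0, 0.1, 173.5]
contact_force: [0.5, 2.5, 1.0]
gripper_width: 0.0158
gripper_force: 50.0
```

carry_out([
  [0, [0, 0, -10], [0, 0, 0]],
  [0, [0, 0, -35], [0, 0, 0]],
  [0, [0, 0, -70], [0, 0, 0]],
  [0, [0, 0, -105], [0, 0, 0]],
  [0, [0, 0, -135], [0, 0, 0]],
  [0, [0, 0, -142], [0, 0, 0]],
  [0, [0, 0, -142], [0, 0, 0]],
  [0, [0, 0, -142], [0, 0, 0]],
])

```text
time_s: 14.55
tcp_pos: [0.5141, -0.2916, 0.2491]
eef_rot: [180.0, 0.0, 173.5]
contact_force: [-0.1, -0.2, -0.5]
gripper_width: 0.015
gripper_force: 50.0
```

```bash
python3 - <<'E'
from h import *
s=r.get_state();print(s["gripper_width"],s["contact_force"],s["joints"])
print(delta([.5458,.0591,.25],-6.5))
E
```

```text
0.015001273536636727 [-0.06879138 -0.17671626 -0.48354844] [-1.06467407e+01  1.18793113e+01 -8.35345132e+00 -2.80167382e-02
 -6.97196798e+01 -8.58473656e+01]
(array([  8.2, 352.1,  -0.8]), array([ 0.0004,  0.0009, -0.0001]))
```

carry_out([
  [0, [0, 15, 0], [0, 0, 0]],
  [0, [1, 45, 0], [0, 0, 0]],
  [0, [2, 85, 0], [0, 0, 0]],
  [0, [3, 127, 0], [0, 0, 0]],
  [0, [4, 170, 0], [0, 0, 0]],
  [0, [5, 212, 0], [0, 0, 0]],
  [0, [6, 255, 0], [0, 0, 0]],
  [0, [7, 297, 0], [0, 0, 0]],
  [0, [8, 330, 0], [0, 0, 0]],
  [0, [8, 348, 0], [0, 0, 0]],
  [0, [8, 352, 0], [0, 0, 0]],
  [0, [8, 352, 0], [0, 0, 0]],
])

```text
time_s: 15.75
tcp_pos: [0.5461, 0.0591, 0.249]
eef_rot: [-179.9, 0.0, 173.6]
contact_force: [-0.3, -0.2, -0.7]
gripper_width: 0.0154
gripper_force: 50.0
```

carry_out([
  [0, [0, 0, 20], [0, 0, 0]],
  [0, [0, 0, 40], [0, 0, 0]],
  [0, [0, 0, 50], [0, 0, 0]],
  [0, [0, 0, 50], [0, 0, 0]],
  [0, [0, 0, 50], [0, 0, 0]],
])

```text
time_s: 16.25
tcp_pos: [0.547, 0.0582, 0.2004]
eef_rot: [-180.0, 0.1, 173.5]
contact_force: [0.0, 0.5, 0.0]
gripper_width: 0.0148
gripper_force: 50.0
```

```bash
python3 - <<'E'
from h import *
c=r.get_calibration("wrist");p,d=r.capture("wrist");W=cloud(d,c);P=pose();print(P[0],P[1].as_euler("xyz",degrees=True))
cv2.imwrite("pics/w7.png",cv2.resize(p[120:300,200:440],None,fx=3,fy=3,interpolation=cv2.INTER_CUBIC)[:,:,::-1])
np.savez("w7.npz",p=p,d=d,V=c["view"])
# stylus points by height in tool-relative coordinates
q=W.reshape(-1,3);ok=np.isfinite(q[:,2])&(np.hypot(*(q[:,:2]-P[0][:2]).T)<.02)
for z in np.arange(.105,.2,.01):
    k=ok&(abs(q[:,2]-z)<.005)
    if k.sum()>3: print(round(z,3),k.sum(),np.round(np.median(q[k][:,:2],0)*1000,1),np.round(q[k].min(0)*1000,1),np.round(q[k].max(0)*1000,1))
# hole
t=np.radians(12.7);Rg=np.array([[np.cos(t),np.sin(t)],[-np.sin(t),np.cos(t)]])
m=(np.hypot(*(np.moveaxis(W[...,:2]*1000-[545.8,59.1],-1,0)))<14)&(W[...,2]<.069)
v,u=np.nonzero(m);print("hole",len(u),u.min(),u.max(),v.min(),v.max()) if len(u) else 0
if len(u): print(ray([[(u.min()+u.max())/2,(v.min()+v.max())/2]],.075,c)*1000)
E
```

```text
[0.54721243 0.05844429 0.20076893] [179.99698977   0.18391485 173.49064884]
0.115 28 [545.8  56.9] [544.8  54.1 110. ] [547.8  59.9 119. ]
0.125 30 [545.5  57.3] [544.8  54.3 120.1] [547.   59.9 129.2]
0.135 4 [545.2  57.3] [544.8  56.2 130.2] [545.3  58.5 131.4]
0.165 591 [540.4  58.3] [534.1  43.7 163.6] [552.7  70.6 170. ]
0.175 157 [541.1  57.7] [534.3  44.5 170. ] [548.8  68.7 179.9]
0.185 181 [541.3  57.7] [539.5  49.  180.1] [550.1  65.4 189.9]
0.195 211 [540.8  58.3] [535.5  47.8 190. ] [547.5  69.5 200. ]
hole 105 313 327 184 197
[[546.06673474  59.43023078  75.        ]]
```

View pics/w7.png

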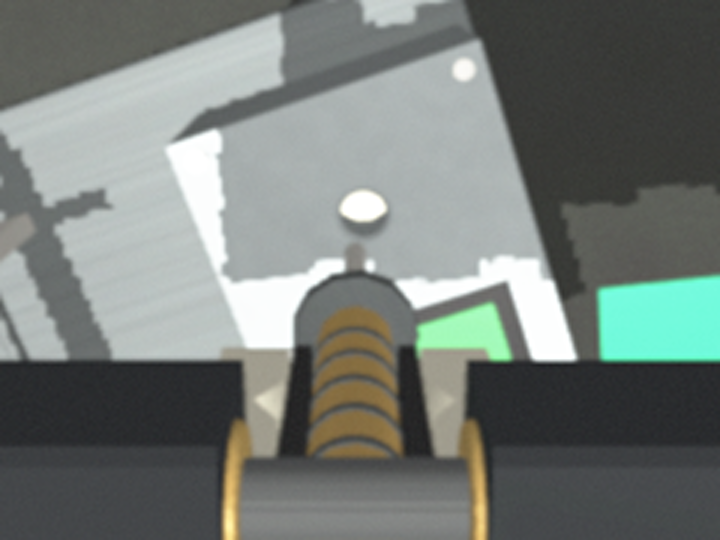

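carry_out([
  [0, [1.5, 2, 10], [0, 0, 0]],
  [0, [1.5, 2, 20], [0, 0, 0]],
  [0, [1.5, 2, 28], [0, 0, 0]],
  [0, [1.5, 2, 28], [0, 0, 0]],
  [0, [1.5, 2, 35], [0, 0, 0]],
  [0, [1.5, 2, 43], [0, 0, 0]],
  [0, [1.5, 2, 50], [0, 0, 0]],
  [0, [1.5, 2, 50], [0, 0, 0]],
  [0, [1.5, 2, 50], [0, 0, 0]],
])

```text
time_s: 17.2
tcp_pos: [0.5455, 0.0609, 0.1497]
eef_rot: [-180.0, 0.1, 173.5]
contact_force: [-0.0, -0.4, -0.2]
gripper_width: 0.0152
gripper_force: 50.0
```

carry_out([
  [0, [0, 0, 5], [0, 0, 0]],
  [0, [0, 0, 10], [0, 0, 0]],
  [0, [0, 0, 13], [0, 0, 0]],
  [0, [0, 0, 15], [0, 0, 0]],
  [0, [0, 0, 15], [0, 0, 0]],
  [0, [0, 0, 15], [0, 0, 0]],
])

```text
time_s: 17.8
tcp_pos: [0.5456, 0.0609, 0.1351]
eef_rot: [-180.0, 0.1, 173.5]
contact_force: [-0.6, -0.5, 2.2]
gripper_width: 0.0147
gripper_force: 50.0
```

Contact with the button (about 2.9 N net); push to the stop.

carry_out([
  [0, [0, 0, 2], [0, 0, 0]],
  [0, [0, 0, 4], [0, 0, 0]],
  [0, [0, 0, 4], [0, 0, 0]],
  [0, [0, 0, 4], [0, 0, 0]],
])

```text
time_s: 18.2
tcp_pos: [0.5462, 0.0609, 0.1324]
eef_rot: [180.0, 0.2, 173.6]
contact_force: [-3.6, 0.4, 14.0]
gripper_width: 0.0149
gripper_force: 50.0
```

carry_out([
  [0, [0, 0, 0.5], [0, 0, 0]],
  [0, [0, 0, 0.5], [0, 0, 0]],
  [0, [0, 0, 0.5], [0, 0, 0]],
  [0, [0, 0, 0.5], [0, 0, 0]],
  [0, [0, 0, 0.5], [0, 0, 0]],
  [0, [0, 0, 0.5], [0, 0, 0]],
])

```text
time_s: 18.8
tcp_pos: [0.5464, 0.0609, 0.1323]
eef_rot: [180.0, 0.3, 173.6]
contact_force: [-4.0, 0.1, 15.8]
gripper_width: 0.0155
gripper_force: 50.0
```

```bash
python3 - <<'E'
from h import *
print(r.get_state()["contact_force"]);print(r.close_job())
E
```

```text
[-4.02276812  0.10124028 15.82138019]
the job is handed in; nothing more can be done
None
```

The job is handed in at about 19 s of the 67 s. The arbor is home in the clip with the jaw closed over it, and the stylus is still gripped and holding the button at its stop with a steady 16 N or so; the judge's verdict was not returned.

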